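# Swing out and set the steadying leg of a carving stand

### The arm

A 6-joint arm with a two-finger parallel gripper is mounted at the origin on the work surface. World frame = base frame: x ahead of the robot, y to its left, z up, the work surface at z = 0. Lengths are in m, angles in rad, forces in N, time in s.
With the tool pointing down it reaches from about 0.375 to 0.975 m from the base axis. Payload 3.8 kg.
Tool frame: the origin (TCP) lies at the very end of the fingers, on their centre line; the grasp point (between the pads) lies 19 mm behind it (bot.hold_point_z is the distance from the TCP to the grasp point, in m); z points along the fingers, y is the line along which they close (so a half turn about z gives the same grasp; the last joint's range is limited). The gripper opens to 85 mm and grips with 20 to 120 N. Pads are 22 mm wide; open, the fingers measure 114 mm over their backs; the gripper's body (76 mm by 85 mm) begins 54 mm behind the grasp point. The pads swing forward as they close: fully open they stand 13 mm farther back than shut.
Start: joints at [1.271, 0.264, 1.604, -0, 1.274, -0.037], TCP at [0.175, 0.652, 0.231] pointing down, gripper open.
Joint ranges: [-2.63, 2.63], [-0.94, 2.18], [0.31, 2.57], [-1.31, 4.45], [0, 2.66], [-2.55, 2.55]. Speed limits (rad/s): [2.57, 2.57, 3.14, 3.14, 3.14, 3.14].

### API

Orientations are given as a unit quaternion [w, x, y, z].
In Python, from rig import bot gives the robot as it stands. The module is installed in compiled form; this text tells all that it offers.
- The arm moves only by the tool drive_tool, never from a script. Its argument "steps" is a list of rows, each a list of 7 numbers: the shift along the tool's x, y, z scaled (see below), then the turn, a rotation vector about the tool's x, y, z scaled (see below), then the opening, from 0 (shut) to 1 (fully open). A call has 1 to 8 rows; each row is the pose to reach, as a shift and turn from the pose commanded when the call began, along the tool's axes at that moment; what a row does not reach only later rows make up. The controller multiplies each number of a shift by 0.3 m and each number of a turn by 90 degrees. A row lasts 1/10 s, in which the tool goes at most 50 mm and 8.59 degrees, less where a joint would pass 70% of its speed; a pose out of reach is approached as far as the arm can. A call with a number of a shift or a turn outside -1 to 1 is refused whole. A call with a gripper value outside its range is refused whole. The fingers move at their own pace and stop on an object; the grip force is fixed at half the most. Time passes only in rows, so rows that repeat a pose let the fingers close. It gives the time, the measured TCP pose, the force, the opening and the grip force at its end, in the units of the state.
- bot.sense(): the state, without advancing time (a new reading comes with each control period).
- bot.get_image(name): name is "scene" or "top" or "wrist"; returns the picture (480x640x3 uint8, blue, green, red); there is no depth.
- bot.get_calibration(name): a dict with "fx", "fy", "cx", "cy" (pixels), "dist" ([k1, k2, p1, p2, k3] as OpenCV has them; the pictures are not rectified), "T" (4x4, takes a point from camera to world coordinates). Camera axes: x right, y down, z forward; pixel columns grow to the right and rows downward; lengths in m; the calibration is good to about 2 mm. A picture is of the moment at which its call begins: read the wrist's pose just before it. get_calibration takes no time and is no camera call; for the wrist camera it gives the pose at the moment of the call.
- bot.finish_job(): hands the job in; it is judged then, once.
The state is a dict: "clock": time; "q": joint angles; "joint_velocities": joint speeds; "tau": joint torques, N m; "tool_pos": TCP position; "orientation": TCP orientation; "contact_force": force on the tool from outside, world axes, zero at the start; "torque": the same for the moment, N m; "width": opening from 0.0 (shut) to 1.0 (fully open); "grasp_force": force on a finger pad.
Only numpy, scipy, OpenCV 4.12 (cv2) and the standard library are available. Lean on these libraries where they do the work, as an engineer would, in place of code of your own. Each camera call takes 0.05 s, during which the arm holds its last target. There are 200 camera calls.

### The job

Swing the folded steadying leg out from under the edge of the carving stand, all the way round until it snaps home in its end position and stays there. Then push the plunger on its suction foot fully down, to plant the foot, and let it come back up. Leave the tools and stones that lie about where they are.

Things in the scene. Friction and masses are not known exactly. Their poses are not given: they have to be found in the camera images.
- stand: Carving stand, fixed. Origin on the bench under the centre of its dark steel top plate (300 x by 260 y, underside 112 and top 120 above the bench); z up. Fixed limestone slab on it: 220 by 190, top at 150, set back 40 from the plate's -y edge. Grey base box below: x -100..100, y -30..90 (foot plate 8 thick to y -80). The plate overhangs it by 100 on the -y side; the leg is folded there.
- steady_leg (a joint): Angle of the steadying leg about its upright hinge: 0 folded along the stand's +x under the overhang, 1.571 fully out along the stand's -y (clockwise from above). Starts at 0 to 0.06. An over-centre spring pulls it back (up to 0.5 N m) until 1.20, then snaps it to the stop at 1.571. Leg: steel bar 22 wide, 12 thick, top 30 above the bench, 170 long.
- plunger (a joint): Stroke of the foot's sprung plunger in m: 0 = up, 0.012 = fully down; it needs about 7 N and springs back. Plunger: black cap, 26 diameter and 10 thick.
- leg_hinge (a point): Point on the leg's upright hinge axis, 24 above the bench; at x -85, y -115 in the stand's frame (15 inside the plate's edge). A bracket 40 wide (x), 54 high, joins it to the base.
- leg_grip (a point): Point on the axis of the plain round upright steel post on the leg, 70 above the bench, 110 from the hinge. Post: 14 diameter, from the bar (30) up to 86 above the bench. While the leg is folded the post is 15 inside the plate's edge, under the plate (underside 112), so it is reached with the tool leaning outwards (to the stand's -y).
- plunger_top (a point): Centre of the plunger's upper face, 58 above the bench when up; 170 from the hinge, on the round black rubber suction foot (52 diameter at the bench, 40 diameter collar whose top is 34 above the bench).
- mallet: Bystander: round wooden carver's mallet standing on its head, 84 diameter, 200 tall; origin under its centre.
- flat_chisel: Bystander: steel chisel 183 long, 24 wide at its edge, lying on the slab; origin on the slab's face near its middle, x along it.
- claw_chisel: Bystander: steel chisel 183 long, 14 wide at its edge, lying on the bench; origin on the bench near its middle, x along it.
- dust_brush: Bystander: brush with an orange handle lying on the bench, about 200 long; origin underneath, x along it.
- marble_block: Bystander: white marble block 60 by 45, 75 tall; origin under its centre.
- pencil_cup: Bystander: empty white plastic cup 76 diameter, 95 tall; origin under its centre.
- limestone_offcut: Bystander: flat limestone offcut 90 by 50, 28 thick, on the bench near the leg's swing; origin under its centre.

How it is judged:
By the outcome, as a careful person would: the job done as asked, in the order asked, and still so for the second after the job is handed in, with the robot touching nothing.
It also fails if it takes over 45 s, if anything falls off the work surface, if the arm or the gripper's body presses on something with over 40 N, if the wrist force passes 120 N, or if a joint passes its speed limit or range.

## Working session

There is one attempt and no reset: what is moved stays moved. The work goes in short steps, Python scripts to look and compute and a tool call to move; the robot and the scene stay as the last step left them, time stands still between calls to the robot, and variables do not carry over. Pictures are saved under pics/ and viewed, at most 10 in all, crops included, and the job is handed in when it is done.

Besides the shell and the picture viewer there is one more tool, called as name(argument=value, ...) on one line, values as JSON. drive_tool: Moves the arm, as the interface text tells. Its arguments: {"type":"object","properties":{"steps":{"type":"array","items":{"type":"array","items":{"type":"number"}}}},"required":["steps"]}

```bash
mkdir -p pics; python3 - <<'E'
from rig import bot
import cv2
for n in("top","scene"):
    cv2.imwrite(f"pics/{n}0.png",bot.get_image(n)); c=bot.get_calibration(n); print(n,c["fx"],c["cx"],c["cy"],c["dist"],c["T"])
s=bot.sense();print(s["clock"],s["tool_pos"],s["orientation"],bot.hold_point_z)
E
```

```text
top 587.6380579307574 306.7903842386925 237.21632158897629 [0.04508905 0.         0.         0.         0.        ] [[ 0.01925667 -0.99779157  0.06357014  0.43481989]
 [-0.9997966  -0.01959861 -0.00475973  0.01910691]
 [ 0.0059951  -0.06346556 -0.99796602  1.70761487]
 [ 0.          0.          0.          1.        ]]
scene 504.3709178299022 312.2579535959124 251.52166785511923 [-0.02596795  0.          0.          0.          0.        ] [[ 0.576814    0.58124025 -0.57397332  1.4781417 ]
 [ 0.81681871 -0.41868431  0.39687611 -0.64203638]
 [-0.00963325 -0.69775585 -0.71627088  1.31839508]
 [ 0.          0.          0.          1.        ]]
0.1 [0.17517047 0.65116424 0.2300701 ] [-1.76288374e-04  1.31039526e-01  9.91376605e-01 -1.01881190e-03] 0.0187
```

View pics/top0.png

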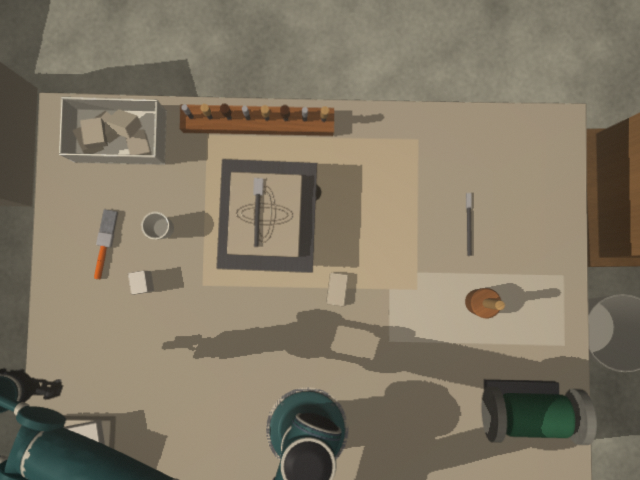

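View pics/scene0.png

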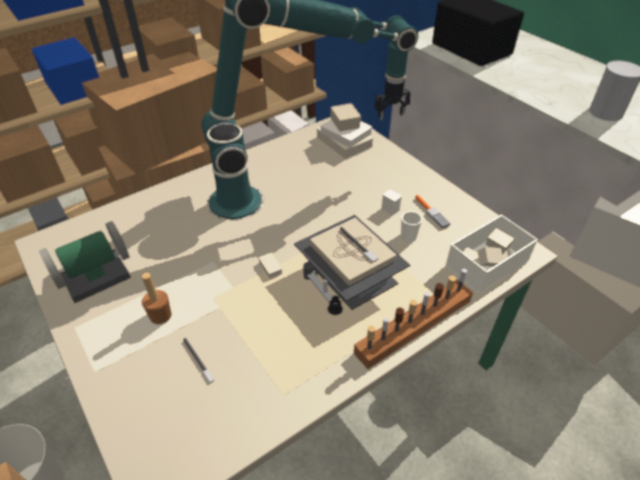

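The top view shows the plate with corners near (222,160), (317,163), (313,271) and (218,268). Its wide dark band is on the right, so the stand's -y is image right, and the foot peeks out at (318,191). The offcut is near (339,289). Next I'll fit the stand pose.

```bash
cat > h.py <<'E'
import numpy as np, cv2, json
from scipy.spatial.transform import Rotation as R
from rig import bot
def proj(n,P,c=None):
    c=c or bot.get_calibration(n); T=np.linalg.inv(c["T"]); K=np.array([[c["fx"],0,c["cx"]],[0,c["fy"],c["cy"]],[0,0,1.]])
    return cv2.projectPoints(np.asarray(P,float).reshape(-1,3),cv2.Rodrigues(T[:3,:3])[0],T[:3,3],K,np.array(c["dist"],float))[0].reshape(-1,2)
def back(n,px,z):
    c=bot.get_calibration(n); T=np.array(c["T"]); K=np.array([[c["fx"],0,c["cx"]],[0,c["fy"],c["cy"]],[0,0,1.]])
    u=cv2.undistortPoints(np.asarray(px,float).reshape(-1,1,2),K,np.array(c["dist"],float)).reshape(-1,2)
    d=np.c_[u,np.ones(len(u))]@T[:3,:3].T; return T[:3,3]+d*((z-T[2,3])/d[:,2])[:,None]
def S(p,P):  # stand->world
    P=np.asarray(P,float).reshape(-1,3); c,s=np.cos(p[2]),np.sin(p[2])
    return P@np.array([[c,-s,0],[s,c,0],[0,0,1]]).T+[p[0],p[1],0]
E
python3 - <<'E'
from h import *
from scipy.optimize import least_squares
px=np.array([[222,160],[317,163],[313,271],[218,268]],float)
g=cv2.cvtColor(cv2.imread("pics/top0.png"),cv2.COLOR_BGR2GRAY)
W=back("top",px,.12);print(W, np.linalg.norm(np.roll(W,-1,0)-W,axis=1))
C=np.array([[.15,.13,.12],[.15,-.13,.12],[-.15,-.13,.12],[-.15,.13,.12]])
p=least_squares(lambda p:(proj("top",S(p,C))-px).ravel(),[*W[:,:2].mean(0),0]).x
# refine: maximise the bright-outside/dark-inside step on the lit edges
from scipy.optimize import minimize
from scipy.ndimage import map_coordinates as mc
t=np.linspace(-.85,.85,60)[:,None]
def score(p):
    s=0
    for (a,b,e) in((.15,.13,0),(-.15,.13,0),(.15,.13,1),):
        d=.004
        for sg in(1,-1):
            if e==0: Q=np.c_[np.full(60,a+np.sign(a)*sg*d),t[:,0]*b,np.full(60,.12)]
            else: Q=np.c_[t[:,0]*a,np.full(60,b+sg*d),np.full(60,.12)]
            q=proj("top",S(p,Q)); s+=sg*mc(g.astype(float),[q[:,1],q[:,0]],order=1).mean()
    return -s
r=minimize(score,p,method="Nelder-Mead",options=dict(initial_simplex=[p,p+[.005,0,0],p+[0,.005,0],p+[0,0,.02]]))
print(p,r.x,r.fun,score(p))
p=r.x
np.save("p.npy",p)
L=np.array([[-.085,-.115,.024],[.025,-.115,.086],[.085,-.115,.058],[-.085,-.225,.086],[-.085,-.285,.058]])
print(S(p,L).round(4))
SL=np.array([[.11,.1,.15],[.11,-.09,.15],[-.11,-.09,.15],[-.11,.1,.15]])
o=[]
for n,(x,y,w) in(("top",(190,140,200)),("scene",(240,190,200))):
    im=cv2.resize(cv2.imread(f"pics/{n}0.png")[y:y+150,x:x+w],None,fx=4,fy=4,interpolation=cv2.INTER_CUBIC)[:, :800]
    for P,col in((C,(0,0,255)),(SL,(0,255,0))):
        cv2.polylines(im,[((proj(n,S(p,P))-[x,y]+.5)*4).astype(int)],True,col,1)
    for q in proj(n,S(p,L)): cv2.circle(im,tuple(((q-[x,y]+.5)*4).astype(int)),4,(255,0,255),1)
    cv2.imwrite(f"pics/c_{n}.png",im)
E
```

```text
[[ 0.74205657  0.24642974  0.12      ]
 [ 0.73928544 -0.01240002  0.12      ]
 [ 0.44499465 -0.00696826  0.12      ]
 [ 0.44821251  0.24897793  0.12      ]] [0.25884459 0.29434092 0.25596643 0.2938551 ]
[ 0.59370927  0.11900086 -0.01271156] [ 0.59426086  0.12082604 -0.02211953] -238.14350218657484 -225.08518109349586
[[ 0.5067  0.0077  0.024 ]
 [ 0.6167  0.0053  0.086 ]
 [ 0.6767  0.004   0.058 ]
 [ 0.5043 -0.1022  0.086 ]
 [ 0.503  -0.1622  0.058 ]]
```

View pics/c_top.png

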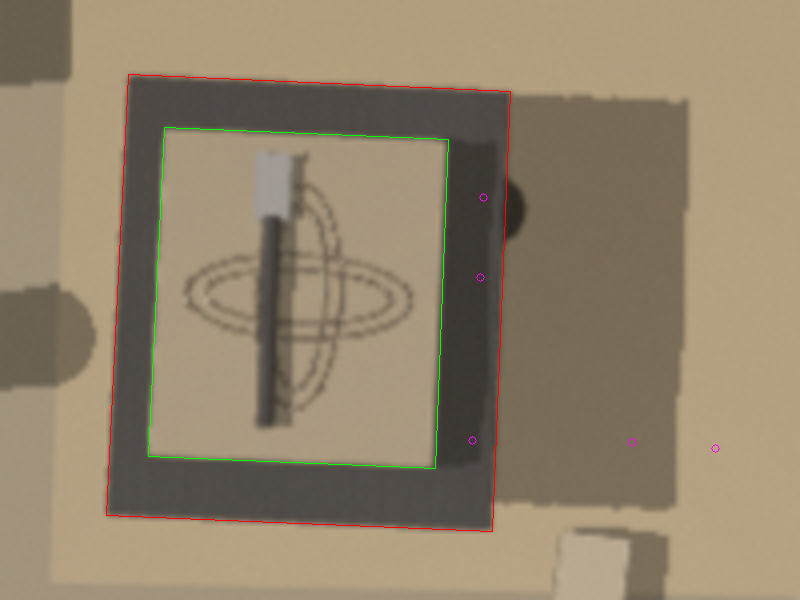

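View pics/c_scene.png

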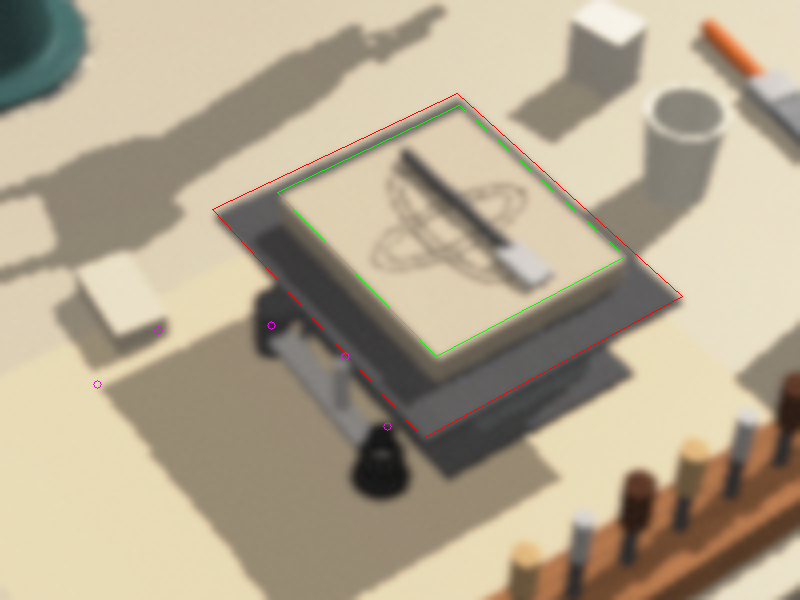

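Both overlays fit well. In the scene crop the post top is at about (343,362) and the plunger cap at about (381,430). Both sit slightly outward of the folded line, so the leg angle is about 0.04. Next comes a move planner.

```bash
cat >> h.py <<'E'
p=np.load("p.npy"); HZ=bot.hold_point_z
def ori(lean,yaw=0):
    "tool leaning outwards (lean deg) to stand -y, the whole turned yaw deg about z"
    s,c=np.sin(np.radians(lean)),np.cos(np.radians(lean))
    M=np.array([[0,1,0],[c,0,s],[s,0,-c]])
    return R.from_euler("z",p[2]+np.radians(yaw)).as_matrix()@M
def post(th,z=.066,r=.11): return S(p,[-.085+r*np.cos(th),-.115-r*np.sin(th),z])[0]
def plan(tgts,base=None):
    "tgts: (TCP pos, R); rows from the pose base (default measured)"
    s=bot.sense(); q=np.array(s["orientation"]); P0=np.array(s["tool_pos"]); M0=R.from_quat(q[[1,2,3,0]]).as_matrix()
    if base is not None: P0,M0=base
    for P,M in tgts:
        d=M0.T@(P-P0); w=R.from_matrix(M0.T@M).as_rotvec()
        n=max(np.linalg.norm(d)/.05,np.degrees(np.linalg.norm(w))/8.59)
        print((d/.3).round(3).tolist()+(w/(np.pi/2)).round(3).tolist(),"rows %.1f"%n)
def hold(P,M): return np.asarray(P)+M[:,2]*HZ   # TCP for the grasp point at P
E
python3 - <<'E'
from h import *
T=[((.38,.42,.36),ori(0,40)),((.50,.15,.36),ori(0,0)),((.52,-.15,.34),ori(0))]
s=bot.sense();q=np.array(s["orientation"]);b=(np.array(s["tool_pos"]),R.from_quat(q[[1,2,3,0]]).as_matrix())
for P,M in T:
    plan([(np.array(P),M)],b); b=(np.array(P),M)
M=ori(50);P=hold(post(.04),M); print(P)
plan([(P-M[:,2]*.12,M)],b)
print(back("top",[[331,273],[348,276],[345,306],[328,303]],.028).round(3))
E
```

```text
[-0.859, -0.568, -0.432, -0.001, 0.0, 0.402] rows 6.7
[-0.952, -0.251, 0.0, 0.0, 0.0, 0.444] rows 5.9
[-0.998, 0.089, 0.067, 0.0, 0.0, 0.0] rows 6.0
[0.61684278 0.01522695 0.05397987]
[0.251, 0.311, 0.696, -0.0, 0.556, 0.0] rows 5.8
[[ 0.441 -0.06   0.028]
 [ 0.433 -0.109  0.028]
 [ 0.348 -0.101  0.028]
 [ 0.356 -0.053  0.028]]
```

drive_tool(steps=[[-0.86,-0.57,-0.43,0,0,0.4,0.4],[-0.86,-0.57,-0.43,0,0,0.4,0.4],[-0.86,-0.57,-0.43,0,0,0.4,0.4],[-0.86,-0.57,-0.43,0,0,0.4,0.4],[-0.86,-0.57,-0.43,0,0,0.4,0.4],[-0.86,-0.57,-0.43,0,0,0.4,0.4],[-0.86,-0.57,-0.43,0,0,0.4,0.4],[-0.86,-0.57,-0.43,0,0,0.4,0.4]])

```text
clock: 0.9
tool_pos: [0.3832, 0.4173, 0.3629]
orientation: [0.001, 0.433, 0.901, 0.002]
contact_force: [0.0, 0.2, 0.5]
width: 0.394
grasp_force: 0.0
```

drive_tool(steps=[[-0.95,-0.25,0,0,0,0.44,0.4],[-0.95,-0.25,0,0,0,0.44,0.4],[-0.95,-0.25,0,0,0,0.44,0.4],[-0.95,-0.25,0,0,0,0.44,0.4],[-0.95,-0.25,0,0,0,0.44,0.4],[-0.95,-0.25,0,0,0,0.44,0.4],[-0.95,-0.25,0,0,0,0.44,0.4],[-0.95,-0.25,0,0,0,0.44,0.4]])

```text
clock: 1.7
tool_pos: [0.5006, 0.1507, 0.3592]
orientation: [-0.001, 0.712, 0.702, -0.001]
contact_force: [0.2, 0.1, 0.2]
width: 0.396
grasp_force: 0.0
```

drive_tool(steps=[[-1,0.09,0.07,0,0,0,0.4],[-1,0.09,0.07,0,0,0,0.4],[-1,0.09,0.07,0,0,0,0.4],[-1,0.09,0.07,0,0,0,0.4],[-1,0.09,0.07,0,0,0,0.4],[-1,0.09,0.07,0,0,0,0.4],[-1,0.09,0.07,0,0,0,0.4],[-1,0.09,0.07,0,0,0,0.4]])

```text
clock: 2.5
tool_pos: [0.5245, -0.1485, 0.3384]
orientation: [-0.001, 0.711, 0.703, 0.0]
contact_force: [-0.2, 0.1, -0.4]
width: 0.398
grasp_force: 0.0
```

```bash
python3 - <<'E'
from h import *
s=bot.sense(); print(s["q"],s["tool_pos"],s["width"])
M=ori(50);P=hold(post(.04),M); print(P)
plan([(P-M[:,2]*.16,M),(P-M[:,2]*.10,M)])
E
```

```text
[-3.22351672e-01 -3.06149496e-02  1.73619844e+00  1.17691075e-03
  1.43788612e+00 -3.10520532e-01] [ 0.52452    -0.1485106   0.33838801] 0.3975340728636271
[0.61684278 0.01522695 0.05397987]
[0.14, 0.298, 0.605, -0.004, 0.554, 0.006] rows 5.8
[0.293, 0.3, 0.734, -0.004, 0.554, 0.006] rows 5.8
```

drive_tool(steps=[[0.14,0.3,0.4,0,0.2,0,0.4],[0.14,0.3,0.5,0,0.4,0,0.4],[0.14,0.3,0.605,0,0.555,0.005,0.4],[0.14,0.3,0.605,0,0.555,0.005,0.4],[0.14,0.3,0.605,0,0.555,0.005,0.4],[0.14,0.3,0.605,0,0.555,0.005,0.4],[0.14,0.3,0.605,0,0.555,0.005,0.4],[0.14,0.3,0.605,0,0.555,0.005,0.4]])

```text
clock: 3.3
tool_pos: [0.6152, -0.1066, 0.1574]
orientation: [-0.297, 0.647, 0.635, 0.299]
contact_force: [0.1, -0.0, 0.2]
width: 0.397
grasp_force: 0.0
```

```bash
python3 - <<'E'
from h import *
s=bot.sense(); print(s["q"])
im=bot.get_image("wrist");c=bot.get_calibration("wrist")
for z in(.03,.086):
  for q in proj("wrist",[post(.04,z)],c): print(q); cv2.circle(im,tuple(q.astype(int)),4,(255,0,255),1)
cv2.imwrite("pics/w1.png",im)
M=ori(50);P=hold(post(.04),M)
plan([(P-M[:,2]*.16,M),(P-M[:,2]*.08,M),(P,M)])
E
```

```text
[-0.58153176  0.50515603  1.66048794  0.7001762   1.55104845 -0.79239105]
[316.74957963 241.65732148]
[316.3303993  204.39307442]
[-0.007, -0.005, 0.003, -0.004, 0.002, 0.002] rows 0.1
[-0.006, -0.004, 0.269, -0.004, 0.002, 0.002] rows 1.6
[-0.005, -0.002, 0.536, -0.004, 0.002, 0.002] rows 3.2
```

View pics/w1.png

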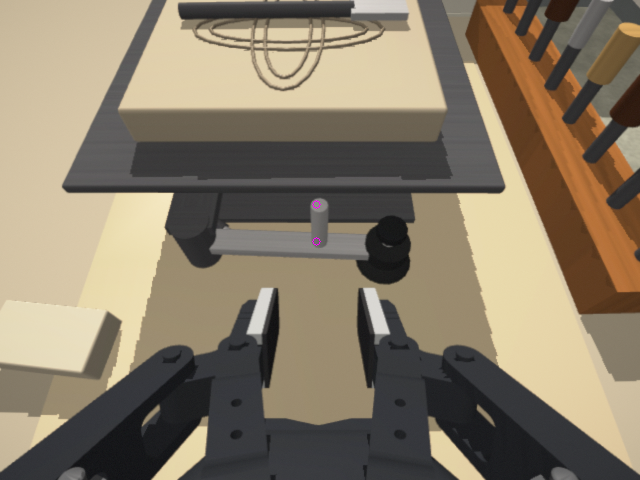

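The wrist view shows the post at (319,205)–(319,241), within about 2 mm of the prediction and centred between the fingers. I'll advance in two stages.

drive_tool(steps=[[-0.005,0,0.1,0,0,0,0.4],[-0.005,0,0.2,0,0,0,0.4],[-0.005,0,0.3,0,0,0,0.4],[-0.005,0,0.3,0,0,0,0.4]])

```text
clock: 3.75
tool_pos: [0.6146, -0.0359, 0.099]
orientation: [-0.298, 0.646, 0.636, 0.299]
contact_force: [-1.2, 0.2, -0.1]
width: 0.399
grasp_force: 0.0
```

```bash
python3 - <<'E'
from h import *
s=bot.sense(); q=np.array(s["orientation"]); M0=R.from_quat(q[[1,2,3,0]]).as_matrix()
c=bot.get_calibration("wrist"); print("cam in tool",M0.T@(np.array(c["T"])[:3,3]-s["tool_pos"]))
e=S(p,[[.03,-.13,.112],[.03,-.13,.12],[.0,-.09,.15]]);M=ori(50);P=hold(post(.04),M); print("plate edge in tool at goal",(e-P)@M)
plan([(P,M)])
E
```

```text
cam in tool [ 0.07952833  0.00044672 -0.14238525]
plate edge in tool at goal [[ 0.02842374  0.00508799 -0.0563892 ]
 [ 0.0345521   0.00508799 -0.0615315 ]
 [ 0.08324493 -0.02491201 -0.05017335]]
[-0.005, 0.006, 0.227, -0.006, 0.001, 0.002] rows 1.4
```

drive_tool(steps=[[-0.005,0.006,0.08,0,0,0,0.4],[-0.005,0.006,0.16,0,0,0,0.4],[-0.005,0.006,0.227,0,0,0,0.4],[-0.005,0.006,0.227,0,0,0,0.4],[-0.005,0.006,0.227,0,0,0,0.4]])

```text
clock: 4.25
tool_pos: [0.6191, 0.0108, 0.0549]
orientation: [-0.296, 0.647, 0.635, 0.3]
contact_force: [0.7, 0.2, 0.3]
width: 0.4
grasp_force: 0.0
```

drive_tool(steps=[[0,0,0,0,0,0,0],[0,0,0,0,0,0,0],[0,0,0,0,0,0,0],[0,0,0,0,0,0,0],[0,0,0,0,0,0,0],[0,0,0,0,0,0,0]])

```text
clock: 4.85
tool_pos: [0.6178, 0.0102, 0.0551]
orientation: [-0.298, 0.647, 0.635, 0.3]
contact_force: [-5.2, -0.6, 6.0]
width: 0.143
grasp_force: 58.5
```

```bash
cat >> h.py <<'E'
def legpose(th):
    lean=np.interp(th,[.5,1.2],[50,25]); M=ori(lean,-np.degrees(th-.04)); return hold(post(th),M),M
E
python3 - <<'E'
from h import *
th=np.linspace(.04,1.54,25)
for k in range(0,24,8):
    plan([legpose(t) for t in th[k+1:k+9]],legpose(th[k]))
E
```

```text
[-0.015, 0.001, -0.018, -0.03, -0.0, 0.026] rows 0.4
[-0.03, 0.001, -0.035, -0.061, 0.0, 0.051] rows 0.8
[-0.044, -0.0, -0.053, -0.091, -0.0, 0.077] rows 1.3
[-0.059, -0.003, -0.07, -0.122, -0.0, 0.102] rows 1.7
[-0.073, -0.008, -0.088, -0.152, 0.0, 0.128] rows 2.1
[-0.088, -0.013, -0.105, -0.183, -0.0, 0.153] rows 2.5
[-0.102, -0.02, -0.121, -0.213, 0.0, 0.179] rows 2.9
[-0.117, -0.029, -0.138, -0.241, -0.016, 0.208] rows 3.3
[-0.018, 0.001, -0.017, -0.029, -0.025, 0.027] rows 0.5
[-0.035, 0.001, -0.035, -0.058, -0.05, 0.055] rows 1.0
[-0.053, -0.001, -0.052, -0.085, -0.074, 0.084] rows 1.5
[-0.07, -0.005, -0.069, -0.111, -0.099, 0.114] rows 2.0
[-0.087, -0.011, -0.086, -0.136, -0.123, 0.146] rows 2.5
[-0.104, -0.018, -0.103, -0.16, -0.147, 0.178] rows 2.9
[-0.121, -0.026, -0.12, -0.182, -0.171, 0.212] rows 3.4
[-0.137, -0.037, -0.136, -0.204, -0.194, 0.246] rows 3.9
[-0.022, 0.0, -0.012, -0.02, -0.025, 0.035] rows 0.5
[-0.044, -0.001, -0.024, -0.038, -0.05, 0.07] rows 1.0
[-0.065, -0.004, -0.035, -0.056, -0.063, 0.106] rows 1.4
[-0.084, -0.008, -0.047, -0.074, -0.063, 0.141] rows 1.8
[-0.104, -0.014, -0.058, -0.093, -0.063, 0.176] rows 2.2
[-0.122, -0.021, -0.069, -0.112, -0.063, 0.211] rows 2.6
[-0.141, -0.03, -0.08, -0.13, -0.062, 0.246] rows 3.0
[-0.158, -0.039, -0.091, -0.149, -0.062, 0.282] rows 3.4
```

drive_tool(steps=[[-0.015,0.001,-0.018,-0.03,0,0.026,0],[-0.03,0.001,-0.035,-0.061,0,0.051,0],[-0.044,0,-0.053,-0.091,0,0.077,0],[-0.059,-0.003,-0.07,-0.122,0,0.102,0],[-0.073,-0.008,-0.088,-0.152,0,0.128,0],[-0.088,-0.013,-0.105,-0.183,0,0.153,0],[-0.102,-0.02,-0.121,-0.213,0,0.179,0],[-0.117,-0.029,-0.138,-0.241,-0.016,0.208,0]])

```text
clock: 5.65
tool_pos: [0.6066, -0.041, 0.0549]
orientation: [-0.211, 0.788, 0.457, 0.355]
contact_force: [-7.0, 9.0, 8.0]
width: 0.138
grasp_force: 59.9
```

```bash
python3 - <<'E'
from h import *
s=bot.sense();P,M=legpose(.54); q=np.array(s["orientation"]); M0=R.from_quat(q[[1,2,3,0]]).as_matrix()
print(s["tool_pos"]-P, np.degrees(R.from_matrix(M.T@M0).magnitude()), s["q"], s["contact_force"],s["torque"])
E
```

```text
[-0.00022257 -0.00224196  0.001295  ] 0.6008189376803889 [-0.55706634  0.38921159  2.07259401  1.03783236  1.05838349 -0.75558627] [-6.95009219  8.9669937   7.97889241] [1.67702888 0.05473254 1.36760825]
```

drive_tool(steps=[[-0.018,0.001,-0.017,-0.029,-0.025,0.027,0],[-0.035,0.001,-0.035,-0.058,-0.05,0.055,0],[-0.053,-0.001,-0.052,-0.085,-0.074,0.084,0],[-0.07,-0.005,-0.069,-0.111,-0.099,0.114,0],[-0.087,-0.011,-0.086,-0.136,-0.123,0.146,0],[-0.104,-0.018,-0.103,-0.16,-0.147,0.178,0],[-0.121,-0.026,-0.12,-0.182,-0.171,0.212,0],[-0.137,-0.037,-0.136,-0.204,-0.194,0.246,0]])

```text
clock: 6.45
tool_pos: [0.5655, -0.0856, 0.0457]
orientation: [-0.075, 0.929, 0.262, 0.249]
contact_force: [2.5, 8.3, -17.2]
width: 0.131
grasp_force: 58.7
```

```bash
python3 - <<'E'
from h import *
s=bot.sense();P,M=legpose(1.04); q=np.array(s["orientation"]); M0=R.from_quat(q[[1,2,3,0]]).as_matrix()
print(s["tool_pos"]-P, np.degrees(R.from_matrix(M.T@M0).magnitude()), s["q"], s["contact_force"],s["torque"])
E
```

```text
[-0.00292855 -0.00225046 -0.00424364] 0.8136453216661306 [-0.45999032  0.13169131  2.2540466   0.81576492  0.63133705 -0.08124483] [  2.5131463    8.25162168 -17.15412807] [0.45358798 1.29254683 0.16982553]
```

drive_tool(steps=[[-0.022,0,-0.012,-0.02,-0.025,0.035,0],[-0.044,-0.001,-0.024,-0.038,-0.05,0.07,0],[-0.065,-0.004,-0.035,-0.056,-0.063,0.106,0],[-0.084,-0.008,-0.047,-0.074,-0.063,0.141,0],[-0.104,-0.014,-0.058,-0.093,-0.063,0.176,0],[-0.122,-0.021,-0.069,-0.112,-0.063,0.211,0],[-0.141,-0.03,-0.08,-0.13,-0.062,0.246,0],[-0.158,-0.039,-0.091,-0.149,-0.062,0.282,0]])

```text
clock: 7.25
tool_pos: [0.5112, -0.1021, 0.0441]
orientation: [-0.01, 0.978, 0.023, 0.208]
contact_force: [0.8, 16.6, -12.3]
width: 0.12
grasp_force: 59.1
```

```bash
python3 - <<'E'
from h import *
s=bot.sense();P,M=legpose(1.54); q=np.array(s["orientation"]); M0=R.from_quat(q[[1,2,3,0]]).as_matrix()
print(s["tool_pos"]-P, np.degrees(R.from_matrix(M.T@M0).magnitude()), s["q"], s["contact_force"],s["torque"])
E
```

```text
[-0.00439093 -0.00018169 -0.00494207] 1.1384962419662483 [-0.35981244 -0.02521936  2.38309932  0.42099008  0.43258476  0.81122459] [  0.83688197  16.57536002 -12.31057512] [2.67497111 0.78342413 0.97534719]
```

drive_tool(steps=[[0,0,0,0,0,0,0.4],[0,0,0,0,0,0,0.4],[0,0,0,0,0,0,0.4],[0,0,0,0,0,0,0.4],[0,0,0,0,0,0,0.4]])

```text
clock: 7.75
tool_pos: [0.5187, -0.1078, 0.0502]
orientation: [-0.005, 0.976, 0.025, 0.215]
contact_force: [-0.1, -0.9, 0.7]
width: 0.401
grasp_force: 0.0
```

drive_tool(steps=[[0,0,-0.1,0,0,0,0.4],[0,0,-0.2,0,0,0,0.4],[0,0,-0.3,0,0,0,0.4],[0,0,-0.4,0,0,0,0.4],[0,0,-0.5,0,0,0,0.4],[0,0,-0.5,0,0,0,0.4]])

```text
clock: 8.35
tool_pos: [0.4571, -0.1118, 0.191]
orientation: [-0.003, 0.975, 0.025, 0.219]
contact_force: [0.7, -0.6, 1.0]
width: 0.402
grasp_force: 0.0
```

```bash
python3 - <<'E'
from h import *
im=bot.get_image("scene");w=bot.get_image("wrist");c=bot.get_calibration("wrist")
pts=[post(1.571,.086),post(1.571,.058,.17),post(1.48,.058,.17)]
x,y=200,190;a=cv2.resize(im[y:y+150,x:x+200],None,fx=2,fy=2,interpolation=cv2.INTER_CUBIC)
for q in proj("scene",pts): cv2.circle(a,tuple(((q-[x,y]+.5)*2).astype(int)),3,(255,0,255),1)
for q in proj("wrist",pts,c): cv2.circle(w,tuple(q.astype(int)),3,(255,0,255),1)
w=cv2.resize(w,(400,300)); cv2.imwrite("pics/o1.png",np.hstack([a,w]))
s=bot.sense();print(s["tool_pos"],s["q"])
E
```

```text
[ 0.45561291 -0.11067697  0.18669002] [-0.43839672 -0.37938945  2.35719617  0.27925079  0.79315634  0.92168031]
```

View pics/o1.png

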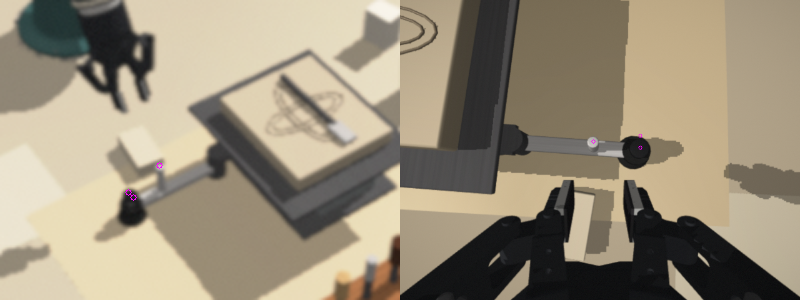

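The leg is fully out. In both views the post and foot lie on the predicted positions for 1.571. Next is the plunger.

```bash
python3 - <<'E'
from h import *
M=ori(0,-20);P=post(1.571,.058,.17);print(P); plan([(P+[0,0,.12],M)])
E
```

```text
[ 0.50294348 -0.16222347  0.058     ]
[0.123, 0.18, 0.089, 0.16, -0.245, -0.719] rows 8.1
```

drive_tool(steps=[[0.123,0.18,0,0.16,-0.245,-0.72,0],[0.123,0.18,0,0.16,-0.245,-0.72,0],[0.123,0.18,0,0.16,-0.245,-0.72,0],[0.123,0.18,0.09,0.16,-0.245,-0.72,0],[0.123,0.18,0.09,0.16,-0.245,-0.72,0],[0.123,0.18,0.09,0.16,-0.245,-0.72,0],[0.123,0.18,0.09,0.16,-0.245,-0.72,0],[0.123,0.18,0.09,0.16,-0.245,-0.72,0]])

```text
clock: 9.25
tool_pos: [0.5021, -0.1615, 0.1739]
orientation: [-0.003, 0.829, 0.56, 0.001]
contact_force: [-1.0, 0.2, -0.3]
width: 0.002
grasp_force: 0.0
```

drive_tool(steps=[[0,0,0,0,0,0,0],[0,0,0,0,0,0,0],[0,0,0,0,0,0,0],[0,0,0,0,0,0,0]])

```text
clock: 9.65
tool_pos: [0.5019, -0.1618, 0.1761]
orientation: [-0.001, 0.831, 0.557, 0.003]
contact_force: [-0.1, 0.0, -0.0]
width: 0.001
grasp_force: 0.0
```

```bash
python3 - <<'E'
from h import *
w=bot.get_image("wrist");c=bot.get_calibration("wrist");s=bot.sense()
pts=[post(1.571,.086),post(1.571,.058,.17)]
for q in proj("wrist",pts,c): cv2.circle(w,tuple(q.astype(int)),3,(255,0,255),1)
cv2.imwrite("pics/w2.png",w)
M=ori(0,-20);P=post(1.571,.058,.17); print(s["tool_pos"]-P,s["q"]); plan([(P+[0,0,.01],M),(P,M),(P-[0,0,.012],M)])
E
```

```text
[-0.00084972  0.00032476  0.11841548] [-0.36344228  0.02553102  1.97959011  0.00719738  1.13435842  0.02340981]
[-0.002, 0.002, 0.361, 0.001, -0.004, -0.012] rows 2.2
[-0.003, 0.002, 0.395, 0.001, -0.004, -0.012] rows 2.4
[-0.003, 0.002, 0.435, 0.001, -0.004, -0.012] rows 2.6
```

View pics/w2.png

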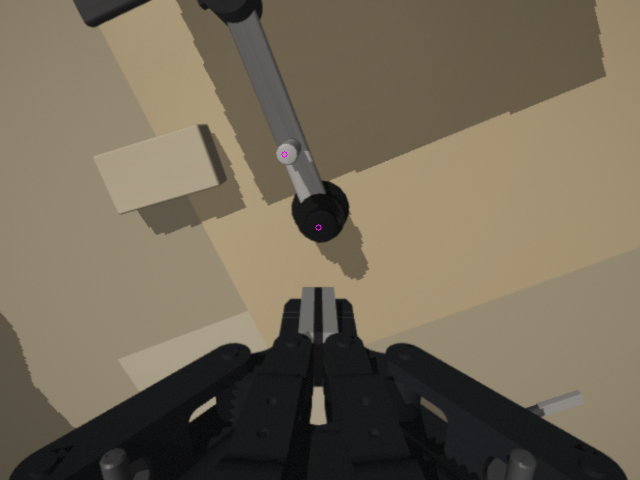

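The cap centre, at about (320,224), agrees with the mark at (318,227). I'll press in stages while watching the force.

drive_tool(steps=[[0,0,0.15,0,0,0,0],[0,0,0.28,0,0,0,0],[0,0,0.36,0,0,0,0],[0,0,0.385,0,0,0,0],[0,0,0.4,0,0,0,0],[0,0,0.415,0,0,0,0],[0,0,0.43,0,0,0,0],[0,0,0.43,0,0,0,0]])

```text
clock: 10.5
tool_pos: [0.5042, -0.1616, 0.0489]
orientation: [0.0, 0.83, 0.557, 0.004]
contact_force: [-2.5, 1.1, 5.3]
width: 0.002
grasp_force: 2.9
```

drive_tool(steps=[[0,0,0.007,0,0,0,0],[0,0,0.01,0,0,0,0],[0,0,0.01,0,0,0,0]])

```text
clock: 10.8
tool_pos: [0.5045, -0.1616, 0.0464]
orientation: [0.0, 0.83, 0.557, 0.004]
contact_force: [-2.7, 0.4, 7.2]
width: 0.002
grasp_force: 3.4
```

drive_tool(steps=[[0,0,0.005,0,0,0,0],[0,0,0.01,0,0,0,0],[0,0,0.01,0,0,0,0],[0,0,0.01,0,0,0,0]])

```text
clock: 11.2
tool_pos: [0.5071, -0.1618, 0.0459]
orientation: [0.002, 0.83, 0.557, 0.006]
contact_force: [-2.4, 2.6, 15.5]
width: 0.001
grasp_force: 7.9
```

drive_tool(steps=[[0,0,0.006,0,0,0,0],[0,0,0.006,0,0,0,0],[0,0,0.006,0,0,0,0]])

```text
clock: 11.5
tool_pos: [0.5088, -0.1619, 0.0458]
orientation: [0.003, 0.83, 0.557, 0.007]
contact_force: [-2.0, 5.8, 23.5]
width: 0.001
grasp_force: 11.4
```

drive_tool(steps=[[0,0,-0.03,0,0,0,0],[0,0,-0.06,0,0,0,0],[0,0,-0.12,0,0,0,0],[0,0,-0.25,0,0,0,0],[0,0,-0.4,0,0,0,0],[0,0,-0.5,0,0,0,0],[0,0,-0.5,0,0,0,0],[0,0,-0.5,0,0,0,0]])

```text
clock: 12.3
tool_pos: [0.5035, -0.1621, 0.1911]
orientation: [0.0, 0.83, 0.557, 0.004]
contact_force: [-0.9, -0.1, -0.6]
width: 0.001
grasp_force: 0.0
```

```bash
python3 - <<'E'
from h import *
im=bot.get_image("scene");w=bot.get_image("wrist");c=bot.get_calibration("wrist")
pts=[post(1.571,.086),post(1.571,.058,.17)]
x,y=200,190;a=cv2.resize(im[y:y+150,x:x+200],None,fx=2,fy=2,interpolation=cv2.INTER_CUBIC)
for q in proj("scene",pts): cv2.circle(a,tuple(((q-[x,y]+.5)*2).astype(int)),3,(255,0,255),1)
for q in proj("wrist",pts,c): cv2.circle(w,tuple(q.astype(int)),3,(255,0,255),1)
cv2.imwrite("pics/o2.png",np.hstack([a,cv2.resize(w,(400,300))]))
E
```

```text
(no output)
```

View pics/o2.png

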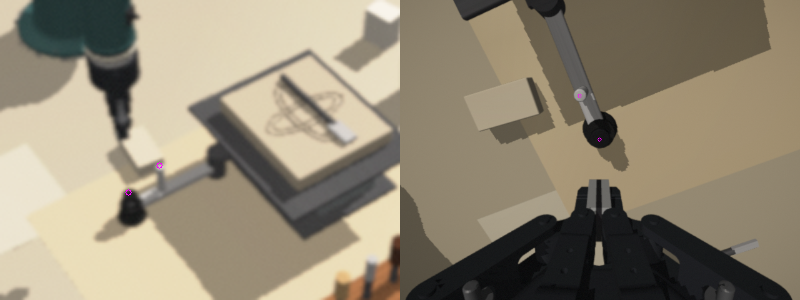

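The leg is still at its stop, the plunger has come back up, and the tool is clear of everything.

```bash
python3 -c "
from rig import bot
print(bot.finish_job())"
```

```text
the job is handed in; nothing more can be done
None
```

The steadying leg is swung out to its end stop and stays there; the plunger was pressed until it bottomed (about 12 mm) and has sprung back up; the tools and stones were not touched, and the job is handed in at about 12 s (the judge's verdict was not shown).

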